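# Third hand: stack a power board on its heat spreader and press both to the sprung fence

### The job

Lay the green circuit board squarely on the dark metal heat-spreader plate that lies in the jig, edges lined up: lower it on without dropping it, and let go. Then push the near long edges of the pile away from you with the fingers so that plate and board both sit flush against the orange sprung fence and its black pointer stands in the green zone of the scale (never in the red), and keep up that steady push for at least two seconds: the program finishes while still pressing, so that a colleague can drive the screws. Leave the blue board and everything else where it is.

Things in the scene. Friction and masses are not known exactly. Their poses are not given: they have to be found in the camera images.
- green_board: Loose green circuit board, 60 (its x) x 100 (its y) x 4 mm, with a black transformer block in its middle, 30 (x) x 40 (y) mm, top 26 mm above the underside; the other parts are low and near the corners. About 0.18 kg. Origin: centre of the underside, z up. Flat on the table left or right of the jig. This is the one to stack; it may lie either way round.
- plate: Loose dark-metal heat-spreader plate, 60 (its x) x 100 (its y) x 10 mm thick, about 0.16 kg, same outline as the board. Origin: centre of the underside, z up. It lies flat on the jig top, some way short of the fence and slightly askew (its +x side towards the fence).
- jig_top (a point): Centre of the top face of the aluminium jig base, a fixed plate 220 (its x) x 200 (its y) x 12 mm, so this point is 12 mm above the table. Its x axis points level from the robot's side towards the fence and is the pressing direction; z up. Jig position and yaw change from start to start.
- fence_face (a point): The orange fence bar; origin: centre of its pressing face, at jig-top level; moves with the fence. x: pressing direction, into the fence; y along it. The bar is 150 mm long (y), 14 mm thick (x), from 1 to 16 mm above the jig top. At joint 0 it is 35 mm along +x from jig_top. A 60 mm deep part is flush when its centre is 30 mm before this point. A fixed blue block 18 mm tall stands behind it.
- fence (a joint): How far the sprung fence is pushed back (m): 0 at rest, stop at 0.030. Spring 0.6 N per mm from zero, little friction: 9 N at 0.015. A black pointer at its left (+y) end shows this on a scale: green zone 0.010 to 0.020, red from 0.024, else white. When no longer pushed it springs back, sliding the pile with it.
- blue_board: Loose blue circuit board, 60 (its x) x 100 (its y) x 4 mm, with a yellow transformer block in its middle, 30 (x) x 40 (y) mm, top 26 mm above the underside; the other parts are low and near the corners. About 0.18 kg. Origin: centre of the underside, z up. Flat on the table left or right of the jig. A bystander: leave it.
- cap: Bystander: blue plastic screw cap, 32 mm diameter, 18 mm high, standing on the table to one side, beyond a board. Origin: centre of underside.
- capacitor: Bystander: black can capacitor standing upright, 25 mm diameter, 40 mm high, to one side, beyond a board. Origin: centre of underside.
- screwdriver: Bystander: screwdriver lying on the table beyond the jig, along its x. Origin: underside, near the middle.
- spool: Bystander: bare aluminium wire spool, 54 mm diameter, 40 mm high, standing beyond the jig. Origin: centre of underside.
There are look-alikes about, which are no part of the job. There is more than one size of the plate; the job needs the larger. Of the things that look like the green_board, the smaller one is meant.

How it is judged (in metres and radians):
On the way, in this order (a step that is already met when the one before it is completed fails the run):
1. the green board lies squarely on the plate in the jig, let go (z of green_board in the frame of plate between 0.008 and 0.0125 m and x of green_board in the frame of plate between -0.01 and 0.01 m and y of green_board in the frame of plate between -0.008 and 0.008 m and angle between the x axis of green_board and the x axis of plate, either way round below 0.12 rad and contact force between the fingers and green_board below 0.3 N and linear speed of green_board below 0.02 m/s), for 0.2 s.
2. plate and board pressed flush to the fence with the pointer in the green zone, held steadily for a second (value of joint fence between 0.009 and 0.021 m and x of plate in the frame of fence_face between -0.033 and -0.027 m and x of green_board in the frame of fence_face between -0.033 and -0.027 m and angle between the x axis of each of plate, green_board and the x axis of fence_face, either way round below 0.05 rad and y of plate in the frame of fence_face between -0.04 and 0.04 m and z of green_board in the frame of plate between 0.008 and 0.0125 m and x of green_board in the frame of plate between -0.005 and 0.005 m and y of green_board in the frame of plate between -0.008 and 0.008 m and angle between the x axis of green_board and the x axis of plate, either way round below 0.05 rad and angle between plate's own z axis and vertical below 0.05 rad and velocity of joint fence between -0.004 and 0.004 m/s and contact force between any of plate, green_board and fence above 2 N), for 1 s.
At the end, for the whole second after the job is handed in: Still pressing: fence pushed back 9 to 21 mm by the pile (over 2 N) and still; plate and green board within 3 mm of the fence face and 0.05 rad of square; board flat on the plate, within 5 mm across and 8 mm along; plate middle within 40 mm of the fence middle (all of step 2); the arm keeps its last pose, push and grip.
It fails at once if the fence is driven into the red (pushed back more than 25 mm) (value of joint fence above 0.025 m).
It fails at once if the green board is dropped from more than about 10 mm (falls free of the fingers faster than 0.45 m/s) (linear speed of green_board above 0.45 m/s and contact force between the fingers and green_board below 0.3 N).
It fails at once if a bystander is moved by more than 20 mm (distance of any of blue_board, cap, capacitor, screwdriver, spool from where it was at the start of the episode above 0.02 m).
It also fails if it takes over 48 s, if anything falls off the work surface, if the arm or the gripper's body presses on something with over 40 N, if the wrist force passes 120 N, or if a joint passes its speed limit or range.

### The arm

A 6-joint arm with a two-finger parallel gripper is mounted at the origin on the work surface. World frame = base frame: x ahead of the robot, y to its left, z up, the work surface at z = 0. Lengths are in mm, angles in rad, forces in N, time in s.
With the tool pointing down it reaches from about 350 to 775 mm from the base axis. Payload 7.3 kg.
Tool frame: the origin (TCP) lies at the very end of the fingers, on their centre line; the grasp point (between the pads) lies behind it (bot.grip_point_offset is the z of the grasp point in the tool frame, in mm); z points along the fingers, y is the line along which they close (so a half turn about z gives the same grasp; the last joint's range is limited). The gripper opens to 92 mm and grips with 3 to 60 N. Pads are 19 mm wide; open, the fingers measure 130 mm over their backs; the gripper's body (75 mm by 190 mm) begins 47 mm behind the grasp point.
Start: joints at [-1.417, 0.342, 1.524, -0, 1.275, -0.146], TCP at [155.071, -501.599, 194.241] pointing down, gripper open.
Joint ranges: [-2.53, 2.53], [-0.77, 2.02], [0.04, 2.7], [-1, 4.14], [0.28, 2.66], [-3.11, 3.11]. Speed limits (rad/s): [2.57, 2.57, 3.14, 3.14, 3.14, 3.14].

### API

Orientations are given as [roll, pitch, yaw] about the fixed x, y, z axes, in that order (R = Rz(yaw) Ry(pitch) Rx(roll)).
In Python, from plant import bot gives the robot as it stands. The module is installed in compiled form; this text tells all that it offers.
- The arm moves only by the shell command python3 -m crank 'ROWS'. ROWS is JSON, a list that holds one entry, the list of rows, each a list of 5 numbers: the opening, from 0 (shut) to 1 (fully open), then the shift along the tool's x, y, z in cm, then the turn about the tool's z in degrees. In form: [[[claw, x, y, z, turn], ...]]. A call has exactly 10 rows; each row is the pose to reach, as a shift and turn from the pose commanded when the call began, along the tool's axes at that moment; what a row does not reach only later rows make up. A row lasts 1/10 s, in which the tool goes at most 50 mm and 8.59 degrees, less where a joint would pass 70% of its speed; a pose out of reach is approached as far as the arm can. A call with a gripper value outside its range is refused whole. The fingers move at their own pace and stop on an object; the grip force is fixed at half the most. Time passes only in rows, so rows that repeat a pose let the fingers close, or fill a call up. It gives the time, the measured TCP pose, the force, the opening and the grip force at its end, in the units of the state.
- bot.get_obs(): the state, without advancing time (a new reading comes with each control period).
- bot.capture(name): name is "scene" or "top" or "wrist"; returns (picture, depth): 480x640x3 uint8, red, green, blue; 480x640 float32, mm along the optical axis (not along the pixel's ray), 0 where there is no reading.
- bot.calibration(name): a dict with "vertical_fov" (degrees; the focal length in pixels is half the picture's height over the tangent of half this angle, whatever the lens; pixels are square), "cx", "cy" (the principal point, pixels), "rvec" (rotation vector, rad) and "tvec" (3), from world to camera coordinates, as OpenCV has them; the wrist camera has in their place "tool_from_camera" (4x4, takes a point from camera to tool coordinates, whose origin is the TCP and whose axes are the flange's). Camera axes: x right, y down, z forward; pixel columns grow to the right and rows downward; lengths in mm; the calibration is good to about 2 mm. A picture is of the moment at which its call begins: read the wrist's pose just before it. calibration takes no time and is no camera call.
- bot.close_job(): hands the job in; it is judged then, once.
The state is a dict: "time": time; "joint_positions": joint angles; "dq": joint speeds; "tau": joint torques, N m; "tool_pos": TCP position; "tcp_rot": TCP orientation; "contact_force": force on the tool from outside, world axes, zero at the start; "moment": the same for the moment, N m; "grip_width": finger opening in mm; "finger_force": force on a finger pad.
Only numpy, scipy, OpenCV 4.12 (cv2) and the standard library are available. Lean on these libraries where they do the work, as an engineer would, in place of code of your own. Each camera call takes 0.05 s, during which the arm holds its last target. There are 200 camera calls.

## Working session

There is one attempt and no reset: what is moved stays moved. The work goes in short steps, Python scripts to look and compute and a shell command to move; the robot and the scene stay as the last step left them, time stands still between calls to the robot, and variables do not carry over. Pictures are saved under pics/ and viewed, at most 10 in all, crops included, and the job is handed in when it is done.

```bash
mkdir -p pics; cat > h.py <<'E'
import numpy as np, cv2
from plant import bot
def K(n):
    c=bot.calibration(n); f=240/np.tan(np.radians(c["vertical_fov"])/2); return c,f
def ext(n,obs=None):
    c,f=K(n)
    if n=="wrist":
        obs=obs or bot.get_obs()
        T=np.array(c["tool_from_camera"]); r,p,y=obs["tcp_rot"]
        from scipy.spatial.transform import Rotation as R
        W=np.eye(4); W[:3,:3]=R.from_euler("xyz",[r,p,y]).as_matrix(); W[:3,3]=obs["tool_pos"]
        M=W@T; return M[:3,:3],M[:3,3],c,f
    Rm=cv2.Rodrigues(np.array(c["rvec"],float))[0]; t=np.array(c["tvec"],float).ravel()
    return Rm.T,-Rm.T@t,c,f
def ray(E,uv,z):
    Rm,o,c,f=E; uv=np.atleast_2d(np.array(uv,float))
    d=np.c_[(uv[:,0]-c["cx"])/f,(uv[:,1]-c["cy"])/f,np.ones(len(uv))]@Rm.T
    return o+d*((z-o[2])/d[:,2])[:,None]
def pts(E,depth):
    Rm,o,c,f=E; v,u=np.mgrid[:480,:640]
    P=np.stack([(u-c["cx"])/f*depth,(v-c["cy"])/f*depth,depth],-1)
    return P@Rm.T+o
def save(n,im): cv2.imwrite("pics/"+n,im[...,::-1])
E
python3 - <<'E'
from h import *
o=bot.get_obs(); print({k:np.round(v,3) for k,v in o.items()}, bot.grip_point_offset)
for n in("top","scene"):
    im,d=bot.capture(n); save(n+"0.png",im); np.savez("/tmp/"+n,im=im,d=d); print(n,{k:np.round(v,3) for k,v in K(n)[0].items()},ext(n)[1])
print(K("wrist")[0])
E
```

```text
{'time': np.float64(0.0), 'joint_positions': array([-1.417,  0.343,  1.525, -0.   ,  1.275, -0.146]), 'dq': array([ 0.   ,  0.001, -0.   ,  0.   , -0.001, -0.   ]), 'tau': array([ 3.0000e-03, -4.3123e+01, -2.4422e+01,  7.2000e-02,  5.6000e-02,
       -0.0000e+00]), 'tool_pos': array([ 154.995, -501.125,  193.546]), 'tcp_rot': array([-3.14, -0.  ,  0.3 ]), 'contact_force': array([-0.127, -0.729,  0.129]), 'moment': array([-0.009,  0.017, -0.035]), 'finger_force': np.float64(0.0), 'grip_width': np.float64(91.893)} -18.8
top {'vertical_fov': np.float64(52.017), 'cx': np.float64(323.124), 'cy': np.float64(239.567), 'rvec': array([ 2.075, -2.11 ,  0.248]), 'tvec': array([  28.559,  540.837, 1080.037])} [ 269.44066549   17.52482924 1177.6644249 ]
scene {'vertical_fov': np.float64(57.431), 'cx': np.float64(316.985), 'cy': np.float64(245.354), 'rvec': array([ 1.868,  1.73 , -0.613]), 'tvec': array([ -56.881, -385.613, 1314.539])} [1142.17588339  -52.24022662  756.73700781]
{'vertical_fov': 65.64870613083275, 'cx': 318.5851850356643, 'cy': 239.43687009250795, 'tool_from_camera': array([[-8.25514109e-04, -9.53440025e-01, -3.01581561e-01,
         8.23220434e+01],
       [ 9.99999160e-01, -4.85835076e-04, -1.20132944e-03,
         1.29547445e+00],
       [ 9.98876673e-04, -3.01582300e-01,  9.53439625e-01,
        -1.90875907e+02],
       [ 0.00000000e+00,  0.00000000e+00,  0.00000000e+00,
         1.00000000e+00]])}
```

View pics/top0.png

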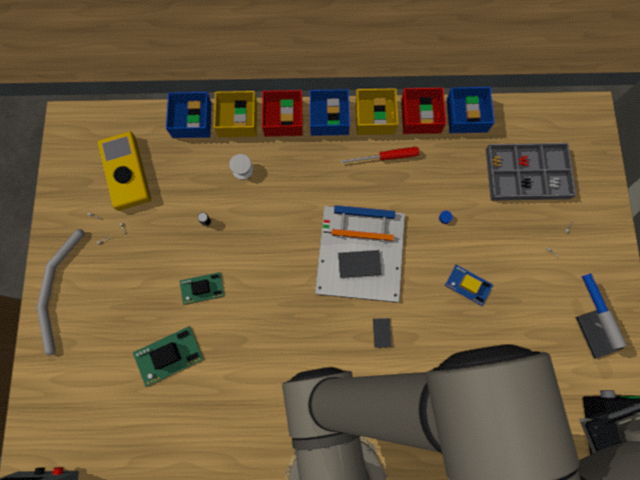

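View pics/scene0.png

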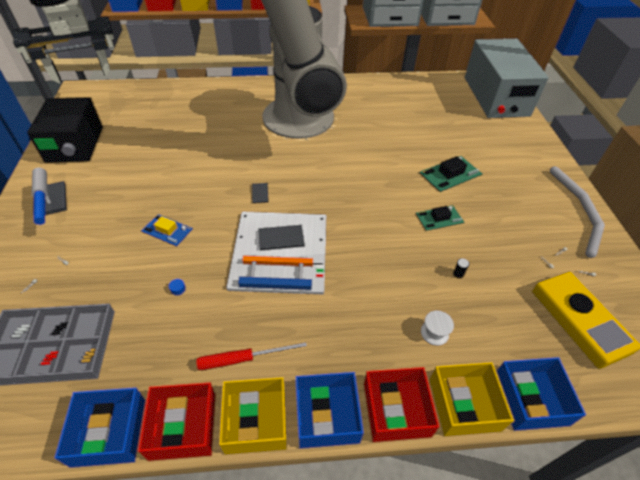

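The top view shows the smaller green board at (202,288), and the larger dark plate in the jig at (360,263). The fence is at (363,235) and the blue board at (469,285). The bigger green board at (168,356) and the small plate at (382,332) are decoys.

```bash
cat >> h.py <<'E'
def rect(E,mask,z,near=None):
    "largest blob (or the one at near) -> world rectangle: centre, long side dir angle, sizes"
    n,l,s,c=cv2.connectedComponentsWithStats(mask.astype(np.uint8))
    i=1+np.argmax(s[1:,4]) if near is None else 1+np.argmin(np.hypot(*(c[1:]-near).T)+1e6*(s[1:,4]<60))
    cn=cv2.findContours((l==i).astype(np.uint8),0,2)[0]; cn=max(cn,key=len)[:,0]
    P=ray(E,cn,z)[:,:2].astype(np.float32)
    (x,y),(w,h),a=cv2.minAreaRect(P)
    if w<h: w,h,a=h,w,a+90
    return np.round([x,y,(a+90)%180-90,w,h,s[i,4]],1)
def masks(im):
    h=cv2.cvtColor(im,cv2.COLOR_RGB2HSV).astype(int); H,S,V=h[...,0],h[...,1],h[...,2]
    return dict(green=(H>45)&(H<95)&(S>60),dark=(S<90)&(V<110),orange=(H<14)&(S>170)&(V>120),blue=(H>95)&(H<125)&(S>120),white=(S<45)&(V>125))
E
python3 - <<'E'
from h import *
D=np.load("/tmp/top.npz");im=D["im"];E=ext("top");m=masks(im)
g=cv2.morphologyEx(m["green"].astype(np.uint8),3,np.ones((9,9)))
print("green",rect(E,g,4,(202,288)))
print("biggreen",rect(E,g,4,(168,356)))
print("plate",rect(E,m["dark"],22,(360,263)))
print("orange",rect(E,m["orange"],28,(363,235)))
print("blockback",rect(E,m["blue"],30,(365,212)))
w=cv2.morphologyEx(m["white"].astype(np.uint8),3,np.ones((5,5)))
print("jig",rect(E,w,12,(362,255)))
P=pts(E,D["d"])
for q in((202,288),(360,263),(345,285),(363,235),(365,212),(250,300)): print(q,P[q[1]-1:q[1]+2,q[0]-1:q[0]+2].mean((0,1)).round(1))
print(im[263,360],im[288,190])
E
```

```text
green [441.8 313.8 -79.1  98.6  58.7 994. ]
biggreen [ 284.6  385.8  -65.5  142.5   85.3 2287. ]
plate [ 490.6  -67.9  -87.   103.7   64.  1121. ]
orange [ 773.8 -174.7  -83.4  100.9   20.4  279. ]
blockback [617.8 -81.7  83.4 144.9  17.7 409. ]
jig [ 520.8  -69.9   -6.7  218.   199.4 4848. ]
(202, 288) [438.3 307.2  25.3]
(360, 263) [492.9 -67.6  20.8]
(345, 285) [441.9 -30.7  11. ]
(363, 235) [560.1 -76.6  27.8]
(365, 212) [617.1 -83.3  30.1]
(250, 300) [411.3 197.3  -0.7]
[50 54 54] [38 78 56]
```

```bash
python3 -m crank '[[[1,44.7,-31.3,0,17],[1,44.7,-31.3,0,17],[1,44.7,-31.3,0,17],[1,44.7,-31.3,0,17],[1,44.7,-31.3,0,17],[1,44.7,-31.3,0,17],[1,44.7,-31.3,0,17],[1,44.7,-31.3,0,17],[1,44.7,-31.3,0,17],[1,44.7,-31.3,0,17]]]'
```

```text
time: 1.1
tool_pos: [460.2, -107.6, 194.1]
tcp_rot: [3.141, 0.0, 0.003]
contact_force: [-0.3, -1.3, 0.5]
grip_width: 91.6
finger_force: 0.0
```

```bash
python3 - <<'E'
from h import *
bot.capture("top"); 
for k in range(1): bot.capture("scene")
o=bot.get_obs(); im,d=bot.capture("wrist"); print(np.round(o["tool_pos"],1),np.abs(o["dq"]).max())
save("w1.png",im); E=ext("wrist",o); m=masks(im); np.savez("/tmp/w1",im=im,d=d)
P=pts(E,d)
zok=lambda a,b:(P[...,2]>a)&(P[...,2]<b)
pm=cv2.morphologyEx((m["dark"]&zok(17,26)).astype(np.uint8),2,np.ones((5,5)))
print("plate",rect(E,pm,22)); print("orange",rect(E,m["orange"]&zok(20,34),28)); print(np.median(P[pm>0],0))
w=cv2.morphologyEx((m["white"]&zok(6,17)).astype(np.uint8),3,np.ones((5,5)))
print("jig",rect(E,w,12))
E
```

```text
[ 461.8 -104.8  193.9] 0.09966704352588235
plate [ 492.2  -66.3  -87.1   98.6   59.1 6159. ]
orange [ 561.9  -74.8   83.3  148.3   12.4 2374. ]
[493.34715509 -66.2988922   22.47015631]
jig [ 5.2030e+02 -7.0100e+01 -6.7000e+00  2.1850e+02  1.9900e+02  2.7914e+04]
```

View pics/w1.png

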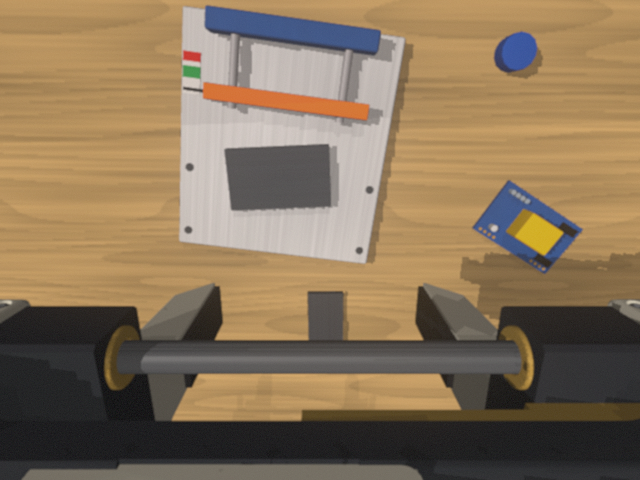

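The plate shows clearly at (278,177) and the fence at (285,100). The pointer is at rest beside the scale at (193,90). The sizes match what was given, so next is the green board.

```bash
python3 -m crank '[[[0.8,-5,-41.9,0,-10.7],[0.8,-5,-41.9,0,-10.7],[0.8,-5,-41.9,0,-10.7],[0.8,-5,-41.9,0,-10.7],[0.8,-5,-41.9,0,-10.7],[0.8,-5,-41.9,0,-10.7],[0.8,-5,-41.9,0,-10.7],[0.8,-5,-41.9,0,-10.7],[0.8,-5,-41.9,0,-10.7],[0.8,-5,-41.9,0,-10.7]]]'
cat > g.py <<'E'
from h import *
import sys
o=bot.get_obs(); im,d=bot.capture("wrist"); print(o["time"],np.round(o["tool_pos"],1),np.round(o["tcp_rot"],3),np.abs(o["dq"]).max().round(3))
save(sys.argv[1],im); E=ext("wrist",o); m=masks(im); P=pts(E,d)
zok=lambda a,b:(P[...,2]>a)&(P[...,2]<b)
g=cv2.morphologyEx((m["green"]&zok(-5,12)).astype(np.uint8),3,np.ones((9,9)))
print("green",rect(E,g,4))
t=zok(20,32)&(P[...,0]>380)&(P[...,0]<500)&(P[...,1]>240)&(P[...,1]<390)&(m["dark"])
print("trafo",rect(E,t,26),np.median(P[t],0).round(1))
t=cv2.morphologyEx((zok(-5,12)&m["dark"]).astype(np.uint8),2,np.ones((3,3)))
E
python3 g.py w2.png
```

```text
time: 2.25
tool_pos: [407.7, 310.4, 193.6]
tcp_rot: [3.141, 0.001, 0.192]
contact_force: [0.7, 0.2, -0.1]
grip_width: 73.8
finger_force: 0.0
2.25 [407.7 310.4 193.6] [3.141e+00 1.000e-03 1.920e-01] 0.061
green [ 283.6  387.1  -65.7  143.6   86.  4649. ]
trafo [ 442.1  315.1  -77.2   39.3   30.1 1282. ] [442.2 315.1  26.4]
```

View pics/w2.png

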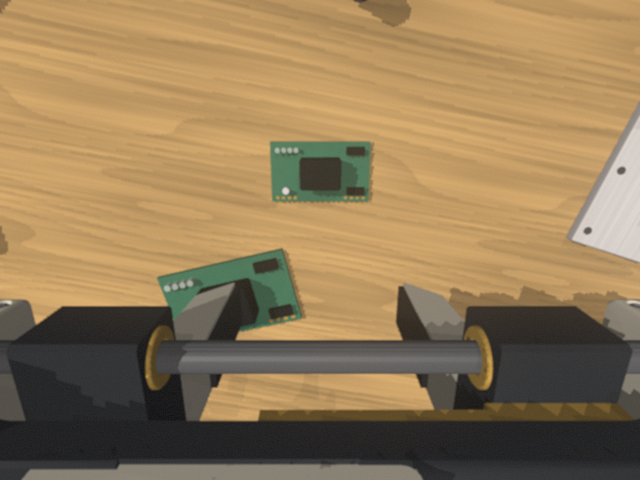

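```bash
python3 - <<'E'
from h import *
o=bot.get_obs(); im,d=bot.capture("wrist"); E=ext("wrist",o); m=masks(im)
g=cv2.morphologyEx(m["green"].astype(np.uint8),3,np.ones((9,9)))
G=rect(E,g,4,(320,170)); print(G)
th=o["tcp_rot"][2]; D=np.array([442.1,314.9])-o["tool_pos"][:2]
print(o["tool_pos"],th*57.3, "tool dx dy cm",(D@[np.cos(th),np.sin(th)])/10,(D@[np.sin(th),-np.cos(th)])/10)
E
```

```text
[ 441.5  314.7  -79.1   98.9   58.3 4345. ]
[407.98946642 308.84662614 193.67412204] 10.94989979208653 tool dx dy cm 3.4639354796942365 0.05356637987736571
```

```bash
python3 -m crank '[[[0.8,3.4,0,4,0],[0.8,3.4,0,8,0],[0.8,3.4,0,12,0],[0.8,3.4,0,14,0],[0.8,3.4,0,15,0],[0.8,3.4,0,15,0],[0.8,3.4,0,15,0],[0.8,3.4,0,15,0],[0.8,3.4,0,15,0],[0.8,3.4,0,15,0]]]'; python3 -c "
from h import *
print(bot.get_obs()['tool_pos'],bot.get_obs()['tcp_rot'])"
```

```text
time: 3.35
tool_pos: [441.9, 315.9, 45.0]
tcp_rot: [-3.141, -0.002, 0.19]
contact_force: [1.0, 0.2, -0.4]
grip_width: 73.5
finger_force: 0.0
[441.88178047 315.89966814  45.01309056] [-3.14126863e+00 -1.52192254e-03  1.90052464e-01]
```

```bash
python3 -m crank '[[[0.8,0,0.1,2,0],[0.8,0,0.1,3,0],[0.8,0,0.1,3.6,0],[0.8,0,0.1,3.85,0],[0.8,0,0.1,3.85,0],[0.3,0,0.1,3.85,0],[0,0,0.1,3.85,0],[0,0,0.1,3.85,0],[0,0,0.1,3.85,0],[0,0,0.1,3.85,0]]]'; python3 -c "
from h import *
print(bot.get_obs()['tool_pos'],bot.get_obs()['tcp_rot'])"
```

```text
time: 4.35
tool_pos: [441.7, 314.7, 5.8]
tcp_rot: [3.142, -0.0, 0.19]
contact_force: [0.5, -0.4, 1.0]
grip_width: 37.9
finger_force: 0.0
[441.72242616 314.68244347   5.79109126] [ 3.14155608e+00 -1.74603654e-04  1.89891483e-01]
```

```bash
python3 -m crank '[[[0,0,0,0,0],[0,0,0,0,0],[0,0,0,0,0],[0,0,0,0,0],[0,0,0,0,0],[0,0,0,-1,0],[0,0,0,-2,0],[0,0,0,-4,0],[0,0,0,-6,0],[0,0,0,-6,0]]]'
```

```text
time: 5.35
tool_pos: [443.7, 315.8, 69.2]
tcp_rot: [-3.14, -0.006, 0.19]
contact_force: [-0.4, 0.6, -0.4]
grip_width: 0.3
finger_force: 0.0
```

The fingers closed on nothing, so I'll look again.

```bash
python3 g.py w3.png; python3 - <<'E'
from h import *
im,d=bot.capture("top"); save("t3.png",im[180:400,100:420]); E=ext("top");m=masks(im)
g=cv2.morphologyEx(m["green"].astype(np.uint8),3,np.ones((9,9)))
n,l,s,c=cv2.connectedComponentsWithStats(g); print([(c[i].round(),s[i]) for i in range(1,n) if s[i,4]>200])
E
```

```text
5.35 [443.7 315.8  69.2] [-3.14  -0.006  0.19 ] 0.047
green [ 441.6  314.6  -78.7   99.4   59.8 7133. ]
trafo [ 442.8  315.   -79.1   39.8   31.1 2602. ] [443.1 315.   26.3]
[(array([207., 283.]), array([180, 260,  45,  41, 830], dtype=int32)), (array([223., 421.]), array([ 195,  373,   51,   99, 2166], dtype=int32)), (array([615., 436.]), array([ 584,  396,   56,   84, 4057], dtype=int32))]
```

View pics/w3.png

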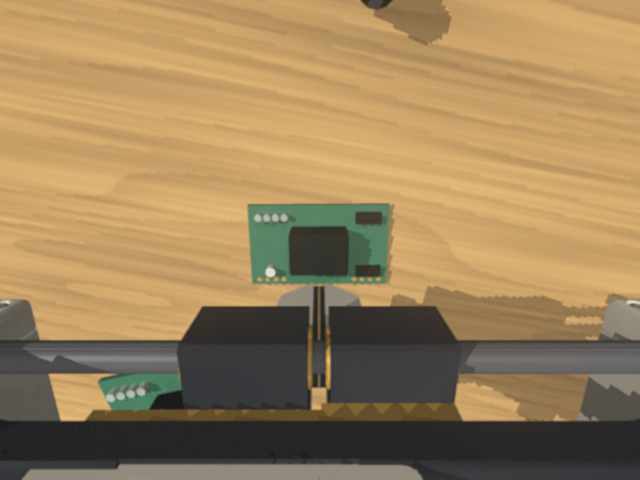

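The board hasn't moved at all, and the closed fingers are right above it. I'll repeat the grasp and read the fingers at each stage.

```bash
python3 -m crank '[[[0.7,0,0,0,0],[0.7,0,0,0,0],[0.7,0,0,0,0],[0.7,0,0,0,0],[0.7,0,0,0,0],[0.7,0,0,0,0],[0.7,0,0,2,0],[0.7,0,0,4,0],[0.7,0,0,5.5,0],[0.7,0,0,6,0]]]'
python3 -m crank '[[[0.7,0,0,0,0],[0.7,0,0,0,0],[0.7,0,0,0,0],[0.3,0,0,0,0],[0.3,0,0,0,0],[0.3,0,0,0,0],[0.3,0,0,0,0],[0.3,0,0,0,0],[0.3,0,0,0,0],[0.3,0,0,0,0]]]'; python3 -c "
from h import *
o=bot.get_obs();print(o)
save('w4.png',bot.capture('wrist')[0])"
```

```text
time: 6.45
tool_pos: [440.8, 314.1, 4.2]
tcp_rot: [3.141, 0.003, 0.19]
contact_force: [-0.3, -0.3, 0.3]
grip_width: 64.0
finger_force: 0.0
time: 7.45
tool_pos: [441.7, 314.7, 5.6]
tcp_rot: [3.141, 0.0, 0.19]
contact_force: [-0.3, 0.6, 0.1]
grip_width: 27.5
finger_force: 0.0
{'time': 7.45, 'joint_positions': array([ 4.77737358e-01,  5.93849770e-01,  1.70068441e+00, -1.22092319e-04,
        8.47138152e-01,  1.85874542e+00]), 'dq': array([-6.48304446e-05, -9.28298568e-04, -2.86097573e-04, -3.52958164e-05,
        1.08697949e-03,  2.09178154e-04]), 'tau': array([ 1.31749144e-03, -4.90097916e+01, -1.78609854e+01,  8.85766698e-03,
       -8.75725737e-02, -3.23403879e-05]), 'tool_pos': array([441.65359081, 314.65727334,   5.64233554]), 'tcp_rot': array([3.14148230e+00, 5.04202793e-05, 1.89869109e-01]), 'contact_force': array([-0.28870542,  0.57942161,  0.09589046]), 'moment': array([ 0.03630736,  0.02067047, -0.02459745]), 'finger_force': 0.0, 'grip_width': 27.461782343878284}
```

View pics/w4.png

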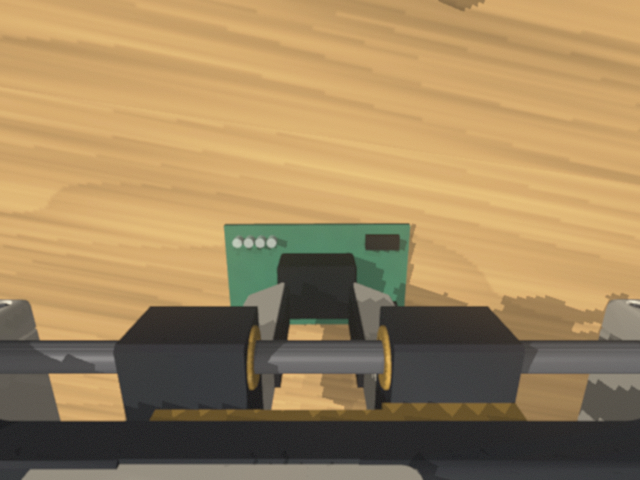

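The block at (317,285) isn't between the pads: the fingers look offset towards the near side of the board. I'll measure the real fingertip position from the depth image.

```bash
python3 - <<'E'
from h import *
from scipy.spatial.transform import Rotation as R
o=bot.get_obs(); im,d=bot.capture("wrist"); E=ext("wrist",o); P=pts(E,d)
T=(P-o["tool_pos"])@R.from_euler("xyz",o["tcp_rot"]).as_matrix()
for u in (245,255,265,272,280,287):
    print(u,[(v,*T[v,u].round().astype(int),*im[v,u]) for v in range(270,400,10)])
print("block",[(v,*T[v,317].round().astype(int)) for v in range(240,340,8)])
b,db=bot.capture("top"); Et=ext("top"); save("t4.png",cv2.resize(b[200:380,120:320],None,fx=3,fy=3))
E
```

```text
245 [(270, np.int64(4), np.int64(-40), np.int64(1), np.uint8(88), np.uint8(137), np.uint8(103)), (280, np.int64(-2), np.int64(-40), np.int64(2), np.uint8(87), np.uint8(135), np.uint8(104)), (290, np.int64(-8), np.int64(-41), np.int64(1), np.uint8(86), np.uint8(134), np.uint8(104)), (300, np.int64(-15), np.int64(-41), np.int64(1), np.uint8(108), np.uint8(140), np.uint8(111)), (310, np.int64(37), np.int64(-18), np.int64(-106), np.uint8(50), np.uint8(48), np.uint8(44)), (320, np.int64(37), np.int64(-17), np.int64(-111), np.uint8(50), np.uint8(46), np.uint8(44)), (330, np.int64(37), np.int64(-16), np.int64(-115), np.uint8(47), np.uint8(44), np.uint8(44)), (340, np.int64(37), np.int64(-15), np.int64(-120), np.uint8(38), np.uint8(36), np.uint8(37)), (350, np.int64(35), np.int64(-15), np.int64(-121), np.uint8(33), np.uint8(32), np.uint8(31)), (360, np.int64(33), np.int64(-15), np.int64(-122), np.uint8(34), np.uint8(31), np.uint8(33)), (370, np.int64(30), np.int64(-15), np.int64(-121), np.uint8(40), np.uint8(40), np.uint8(43)), (380, np.int64(27), np.int64(-15), np.int64(-121), np.uint8(44),
[... 6193 characters left out ...]
(-19), np.int64(6), np.uint8(210), np.uint8(168), np.uint8(108))]
block [(240, np.int64(21), np.int64(0), np.int64(1)), (248, np.int64(16), np.int64(0), np.int64(2)), (256, np.int64(15), np.int64(0), np.int64(-7)), (264, np.int64(15), np.int64(0), np.int64(-18)), (272, np.int64(12), np.int64(0), np.int64(-21)), (280, np.int64(7), np.int64(0), np.int64(-20)), (288, np.int64(3), np.int64(0), np.int64(-20)), (296, np.int64(-1), np.int64(0), np.int64(-21)), (304, np.int64(-6), np.int64(0), np.int64(-20)), (312, np.int64(-10), np.int64(0), np.int64(-21)), (320, np.int64(-27), np.int64(0), np.int64(1)), (328, np.int64(-35), np.int64(0), np.int64(5)), (336, np.int64(-41), np.int64(0), np.int64(6))]
```

View pics/t4.png

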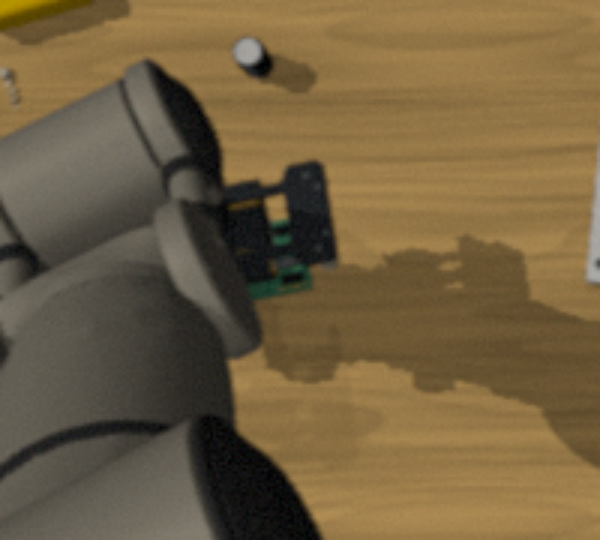

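Measured from depth, the real fingertips end about 38 mm short of the reported TCP, so the grasp closed above the block. I'll pin down that offset before going lower.

```bash
python3 - <<'E'
from h import *
from scipy.spatial.transform import Rotation as R
o=bot.get_obs(); im,d=bot.capture("wrist"); E=ext("wrist",o); P=pts(E,d)
T=(P-o["tool_pos"])@R.from_euler("xyz",o["tcp_rot"]).as_matrix()
for u in (258,264,270,276,360,366,372,378):
    print(u,[(v,*T[v,u].round(1).tolist()) for v in range(278,300) if -60<T[v,u,2]<-25][:3])
s=(d>0)&(np.abs(T[...,1])<45)&(T[...,2]<-25)&(T[...,2]>-60)
print(np.percentile(T[s],[0,1,5,50,95,99,100],axis=0).round(1)); print(o["tool_pos"])
E
```

```text
258 [(292, 11.9, -25.3, -43.6), (293, 12.0, -25.1, -44.8), (294, 11.5, -25.1, -44.8)]
264 [(290, 11.3, -23.2, -40.4), (291, 11.9, -22.8, -42.5), (292, 11.7, -22.8, -43.1)]
270 [(287, 11.7, -20.8, -37.9), (288, 11.6, -20.7, -38.8), (289, 11.4, -20.6, -39.6)]
276 [(285, 11.9, -18.3, -36.3), (286, 11.7, -18.2, -36.9), (287, 11.8, -18.1, -38.1)]
360 [(285, 11.5, 19.9, -35.5), (286, 11.8, 19.7, -37.1), (287, 10.9, 19.8, -36.4)]
366 [(287, 11.5, 22.4, -37.6), (288, 11.5, 22.3, -38.7), (290, 11.1, 22.1, -39.8)]
372 [(289, 11.3, 24.9, -39.3), (290, 11.2, 24.7, -40.2), (291, 11.5, 24.5, -41.7)]
378 [(291, 11.4, 27.2, -41.5), (292, 11.4, 27.0, -42.6), (293, 11.7, 26.8, -44.2)]
[[ -9.3 -29.9 -60. ]
 [ -7.4 -28.5 -59.7]
 [ -2.3 -25.8 -58.5]
 [ 11.3 -12.7 -48.7]
 [ 11.9  27.7 -36. ]
 [ 12.   30.7 -33.4]
 [ 12.4  31.9 -32.5]]
[441.70171258 314.62713668   5.65087805]
```

```bash
python3 -m crank '[[[0.7,0,0,0,0],[0.7,0,0,0,0],[0.7,0,0,0,0],[0.7,0,0,0,0],[0.7,0,0,0,0],[0.7,0,0,0.8,0],[0.7,0,0,1.6,0],[0.7,0,0,2.2,0],[0.7,0,0,2.6,0],[0.7,0,0,2.6,0]]]'
cat > f.py <<'E'
from h import *
from scipy.spatial.transform import Rotation as R
o=bot.get_obs(); im,d=bot.capture("wrist"); E=ext("wrist",o); P=pts(E,d)
T=(P-o["tool_pos"])@R.from_euler("xyz",o["tcp_rot"]).as_matrix()
w=o["grip_width"]/2; print(o["time"],o["tool_pos"].round(1),o["contact_force"].round(1),w)
s=(d>0)&(T[...,0]>-12)&(T[...,0]<13)&(T[...,2]<-25)&(T[...,2]>-60)&(im.min(-1)>90)
for a in np.arange(-w-12,-w+3,2): 
    q=s&(np.abs(T[...,1]-a)<1); q2=s&(np.abs(T[...,1]+a)<1)
    print(a.round(1),[np.percentile(T[k][:,2],98).round(1) if k.sum()>3 else None for k in(q,q2)])
save("w5.png",im)
E
python3 f.py
```

```text
time: 8.65
tool_pos: [441.2, 314.4, -21.2]
tcp_rot: [3.141, 0.002, 0.19]
contact_force: [0.5, 0.6, -0.3]
grip_width: 64.0
finger_force: 0.0
8.65 [441.2 314.4 -21.2] [ 0.5  0.6 -0.3] 32.023876682400264
-44.0 [np.float64(-26.3), np.float64(-27.5)]
-42.0 [np.float64(-26.0), np.float64(-25.7)]
-40.0 [np.float64(-29.2), np.float64(-26.0)]
-38.0 [np.float64(-26.4), np.float64(-31.2)]
-36.0 [np.float64(-26.6), np.float64(-32.5)]
-34.0 [np.float64(-33.4), None]
-32.0 [None, None]
-30.0 [None, None]
```

View pics/w5.png

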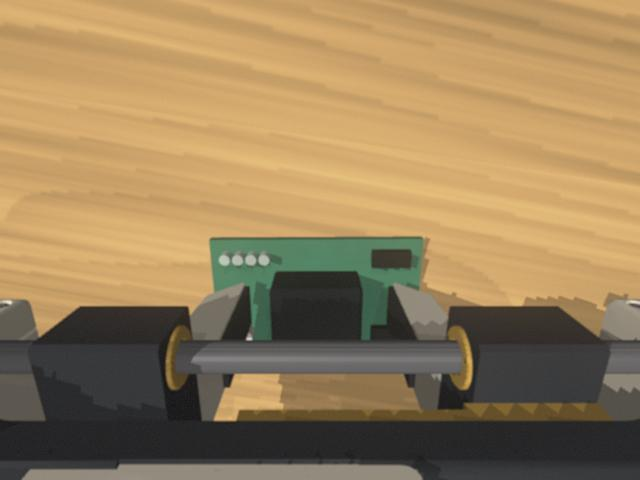

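The fingers now straddle the block at (316,310) and nothing is touching. I'll go a little lower and close.

```bash
python3 -m crank '[[[0.7,0,0,0.2,0],[0.7,0,0,0.4,0],[0.7,0,0,0.5,0],[0.7,0,0,0.5,0],[0,0,0,0.5,0],[0,0,0,0.5,0],[0,0,0,0.5,0],[0,0,0,0.5,0],[0,0,0,0.5,0],[0,0,0,0.5,0]]]'; python3 f.py
```

```text
time: 9.7
tool_pos: [441.7, 314.7, -25.3]
tcp_rot: [-3.142, -0.0, 0.19]
contact_force: [-0.1, -0.5, 2.0]
grip_width: 39.8
finger_force: 30.0
9.7 [441.7 314.7 -25.3] [-0.1 -0.5  2. ] 19.88084789194756
-31.9 [np.float64(-29.3), np.float64(-30.3)]
-29.9 [np.float64(-29.7), np.float64(-30.5)]
-27.9 [np.float64(-29.6), np.float64(-29.8)]
-25.9 [np.float64(-29.8), np.float64(-32.0)]
-23.9 [np.float64(-29.9), np.float64(-33.6)]
-21.9 [np.float64(-29.8), None]
-19.9 [None, None]
-17.9 [None, None]
```

Gripped: 39.8 mm opening at 30 N. Next I lift, then carry the board over the plate.

```bash
python3 -m crank '[[[0,0,0,-0.5,0],[0,0,0,-1.5,0],[0,0,0,-3,0],[0,0,0,-5,0],[0,0,0,-7,0],[0,0,0,-8,0],[0,0,0,-8,0],[0,0,0,-8,0],[0,0,0,-8,0],[0,0,0,-8,0]]]'; cat > to.py <<'E'
from h import *
import sys
x,y,z,yaw=map(float,sys.argv[1:]); o=bot.get_obs(); th=o["tcp_rot"][2]; D=np.array([x,y])-o["tool_pos"][:2]
print("t",o["time"],"cmd cm",np.round([D@[np.cos(th),np.sin(th)]/10,D@[np.sin(th),-np.cos(th)]/10,(o["tool_pos"][2]-z)/10],2),"turn",round(np.degrees(th)-yaw,1),o["contact_force"].round(1))
E
python3 to.py 492.2 -66.3 54.7 2.9
```

```text
time: 10.75
tool_pos: [441.1, 314.3, 53.7]
tcp_rot: [3.141, 0.002, 0.19]
contact_force: [0.5, -0.3, -1.9]
grip_width: 40.0
finger_force: 30.0
t 10.75 cmd cm [-2.17 38.34 -0.1 ] turn 8.0 [ 0.5 -0.3 -1.9]
```

```bash
python3 -m crank '[[[0,-0.2,3,0,1],[0,-0.4,7,0,2],[0,-0.7,12,0,3],[0,-1,17,0,4],[0,-1.3,22,0,5],[0,-1.6,27,0,6],[0,-1.8,32,0,7],[0,-2,36,0,8],[0,-2.2,38,0,8],[0,-2.2,38.3,0,8]]]'; python3 -c "
from h import *
bot.capture('top')
o=bot.get_obs();im,d=bot.capture('wrist');save('w6.png',im);E=ext('wrist',o);m=masks(im);P=pts(E,d)
t=m['orange']&(P[...,2]>20)&(P[...,2]<34);print('orange',rect(E,t,28))"; python3 to.py 492.2 -66.3 -3 2.9
```

```text
time: 11.75
tool_pos: [492.4, -68.1, 54.2]
tcp_rot: [3.141, 0.0, 0.047]
contact_force: [-0.1, 0.2, -1.3]
grip_width: 39.6
finger_force: 30.0
orange [ 562.2  -74.7   83.3  148.9   13.2 6081. ]
t 11.85 cmd cm [0.02 0.06 5.72] turn -0.1 [ 0.2  0.6 -0.9]
```

View pics/w6.png

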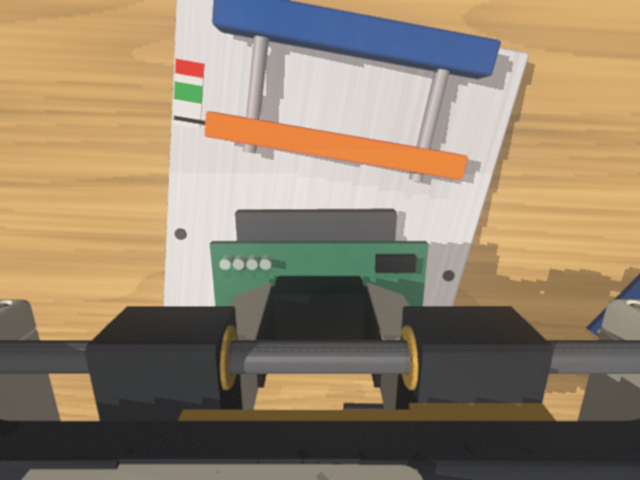

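The board hangs centred and square over the plate: plate far edge at columns 237–396, board at 211–427. I'll lower it slowly.

```bash
python3 -m crank '[[[0,0,0.05,1,0],[0,0,0.05,2.2,0],[0,0,0.05,3.4,0],[0,0,0.05,4.2,0],[0,0,0.05,4.7,0],[0,0,0.05,5,0],[0,0,0.05,5.2,0],[0,0,0.05,5.3,0],[0,0,0.05,5.4,0],[0,0,0.05,5.5,0]]]'; python3 to.py 492.2 -66.3 -3 2.9
python3 -m crank '[[[0,0,0,0.03,0],[0,0,0,0.06,0],[0,0,0,0.1,0],[0,0,0,0.13,0],[0,0,0,0.16,0],[0,0,0,0.2,0],[0,0,0,0.2,0],[0,0,0,0.2,0],[0,0,0,0.2,0],[0,0,0,0.2,0]]]'; python3 to.py 492.2 -66.3 -3 2.9
```

```text
time: 12.85
tool_pos: [492.6, -66.2, -0.1]
tcp_rot: [3.141, -0.001, 0.05]
contact_force: [0.3, -0.7, -2.0]
grip_width: 39.8
finger_force: 30.0
t 12.85 cmd cm [-0.04  0.01  0.29] turn -0.0 [ 0.3 -0.7 -2. ]
time: 13.85
tool_pos: [492.4, -66.1, -2.3]
tcp_rot: [3.141, -0.0, 0.05]
contact_force: [-0.0, -0.3, -1.9]
grip_width: 39.9
finger_force: 30.0
t 13.85 cmd cm [-0.02  0.02  0.07] turn -0.0 [-0.  -0.3 -1.9]
```

```bash
python3 -m crank '[[[0,0,0,0.03,0],[0,0,0,0.06,0],[0,0,0,0.08,0],[0,0,0,0.1,0],[0,0,0,0.12,0],[0,0,0,0.14,0],[0,0,0,0.16,0],[0,0,0,0.16,0],[0,0,0,0.16,0],[0,0,0,0.16,0]]]'; python3 to.py 492.2 -66.3 -3 2.9
```

```text
time: 14.85
tool_pos: [492.4, -66.1, -3.3]
tcp_rot: [3.141, -0.0, 0.05]
contact_force: [-2.2, 1.3, 5.3]
grip_width: 39.5
finger_force: 30.0
t 14.85 cmd cm [-0.02  0.02 -0.03] turn -0.0 [-2.2  1.3  5.3]
```

```bash
python3 -m crank '[[[0.55,0,0,0,0],[0.55,0,0,0,0],[0.55,0,0,0,0],[0.55,0,0,0,0],[0.55,0,0,-0.5,0],[0.55,0,0,-1.5,0],[0.55,0,0,-3,0],[0.55,0,0,-5,0],[0.55,0,0,-6,0],[0.55,0,0,-6,0]]]'; python3 to.py 492.2 -66.3 -3 2.9
```

```text
time: 15.85
tool_pos: [493.6, -66.5, 57.9]
tcp_rot: [3.14, -0.004, 0.05]
contact_force: [0.9, -0.2, -0.4]
grip_width: 50.7
finger_force: 0.0
t 15.85 cmd cm [-0.14 -0.02  6.09] turn -0.0 [ 0.9 -0.2 -0.4]
```

```bash
python3 to.py 411 -57 58 -6.7
```

```text
t 15.85 cmd cm [-8.2  -1.36 -0.01] turn 9.6 [ 0.9 -0.2 -0.4]
```

```bash
python3 -m crank '[[[0.6,-2,-0.3,0,2],[0.6,-5,-0.8,0,5],[0.6,-8,-1.3,0,8],[0.6,-8.2,-1.4,0,9.6],[0.6,-8.2,-1.4,0,9.6],[0.6,-8.2,-1.4,0,9.6],[0.6,-8.2,-1.4,0,9.6],[0.6,-8.2,-1.4,0,9.6],[0.6,-8.2,-1.4,0,9.6],[0.6,-8.2,-1.4,0,9.6]]]'; cat > p.py <<'E'
from h import *
import sys
o=bot.get_obs();im,d=bot.capture('wrist');save(sys.argv[1],im);E=ext('wrist',o);m=masks(im);P=pts(E,d)
z=lambda a,b:(P[...,2]>a)&(P[...,2]<b)
J=np.array([520.3,-70.1]); c,s=np.cos(np.radians(6.7)),np.sin(np.radians(6.7))
jf=lambda r: (r[:3].round(1), "jig", np.round([(r[:2]-J)@[c,-s],(r[:2]-J)@[s,c],r[2]%180-83.3],1),r[3:])
r=rect(E,m['orange']&z(20,34),28); print('orange',*jf(r))
g=cv2.morphologyEx((m['green']&z(18,34)).astype(np.uint8),3,np.ones((9,9)))
print('green',*jf(rect(E,g,26)))
t=z(40,54)&(P[...,0]>400)&(np.abs(P[...,1]+70)<40)&m['dark']
if t.sum()>50: print('trafo',*jf(rect(E,t,48)))
print(o["time"],o["tool_pos"].round(1),o["tcp_rot"].round(3),o["contact_force"].round(1))
E
python3 p.py w7.png; python3 to.py 411 -57 -17 -6.7
```

```text
time: 16.85
tool_pos: [409.9, -56.3, 56.0]
tcp_rot: [3.141, 0.0, -0.117]
contact_force: [-0.6, -0.0, -0.2]
grip_width: 54.8
finger_force: 0.0
t 16.9 cmd cm [0.12 0.06 7.31] turn -0.0 [ 0.2  0.2 -0.5]Traceback (most recent call last):
  File "p.py", line 7, in <module>
    r=rect(E,m['orange']&z(20,34),28); print('orange',*jf(r))
  File "h.py", line 27, in rect
    i=1+np.argmax(s[1:,4]) if near is None else 1+np.argmin(np.hypot(*(c[1:]-near).T)+1e6*(s[1:,4]<60))
        ~~~~~~~~~^^^^^^^^^
    return _wrapfunc(a, 'argmax', axis=axis, out=out, **kwds)
    return bound(*args, **kwds)
ValueError: attempt to get argmax of an empty sequence
```

View pics/w7.png

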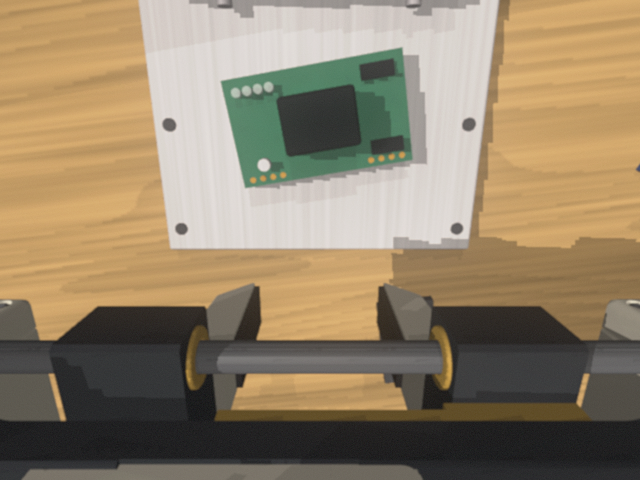

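The board lies neatly on the plate at (318,118), with the plate hidden beneath it. The fingers stand behind the near edge, square to the jig. Now down, then a gentle push.

```bash
sed -i "s/^r=rect.*/om=m['orange']\&z(15,38); print('orange',*jf(rect(E,om,28))) if om.sum()>99 else 0/" p.py; python3 -m crank '[[[0.6,0,0,2,0],[0.6,0,0,4,0],[0.6,0,0,5.5,0],[0.6,0,0,6.5,0],[0.6,0,0,7,0],[0.6,0,0,7.2,0],[0.6,0,0,7.3,0],[0.6,0,0,7.3,0],[0.6,0,0,7.3,0],[0.6,0,0,7.3,0]]]'; python3 p.py w8.png
```

```text
time: 17.9
tool_pos: [410.0, -56.3, -16.6]
tcp_rot: [3.141, -0.001, -0.117]
contact_force: [-0.5, 1.1, -0.2]
grip_width: 55.4
finger_force: 0.0
green [492.3 -67.2 -87.2] jig [-28.1  -0.4   9.5] [   99.5    59.5 27777. ]
trafo [492.3 -67.1 -87.2] jig [-28.2  -0.3   9.5] [   39.5    29.6 11648. ]
17.9 [410.  -56.3 -16.6] [ 3.141e+00 -1.000e-03 -1.170e-01] [-0.5  1.1 -0.2]
```

```bash
python3 -m crank '[[[0.6,1,0,0,0],[0.6,2,0,0,0],[0.6,2.7,0,0,0],[0.6,3.1,0,0,0],[0.6,3.5,0,0,0],[0.6,3.9,0,0,0],[0.6,4.3,0,0,0],[0.6,4.7,0,0,0],[0.6,5.1,0,0,0],[0.6,5.5,0,0,0]]]'; python3 p.py w9.png
```

```text
time: 18.95
tool_pos: [464.5, -62.7, -17.0]
tcp_rot: [3.142, 0.0, -0.117]
contact_force: [-2.7, 0.1, 0.5]
grip_width: 55.3
finger_force: 1.0
orange [562.  -75.2  83.2] jig [42.  -0.2 -0.1] [ 148.4   13.6 5725. ]
green [505.3 -74.3  82.7] jig [-14.4  -5.9  -0.6] [   99.5    60.5 21183. ]
trafo [506.7 -74.4  82.4] jig [-13.   -5.9  -0.9] [  39.6   31.  9157. ]
18.95 [464.5 -62.7 -17. ] [ 3.142  0.    -0.117] [-2.7  0.1  0.5]
```

```bash
cat > q.py <<'E'
from h import *
o=bot.get_obs();im,d=bot.capture('wrist');E=ext('wrist',o);m=masks(im);P=pts(E,d)
J=np.array([520.3,-70.1]); c,s=np.cos(np.radians(6.7)),np.sin(np.radians(6.7))
X=(P[...,:2]-J)@[c,-s];Y=(P[...,:2]-J)@[s,c]
k=(P[...,2]>15.5)&(P[...,2]<24.2)&m['dark']&(np.abs(Y)<70)&(X>-60)&(X<70)&(d>0)
print("plate px",k.sum(), np.percentile(X[k],[2,50,98]).round(1) if k.sum() else 0,np.percentile(Y[k],[2,50,98]).round(1) if k.sum() else 0)
im,d=bot.capture('top');E=ext('top');m=masks(im);om=m['orange']; r=rect(E,om,28,(362,232)); print("top orange",r,"jig x",(r[:2]-J)@[c,-s])
E
python3 q.py; python3 -m crank '[[[0.6,0.4,0,0,0],[0.6,0.8,0,0,0],[0.6,1.1,0,0,0],[0.6,1.4,0,0,0],[0.6,1.7,0,0,0],[0.6,2,0,0,0],[0.6,2.2,0,0,0],[0.6,2.4,0,0,0],[0.6,2.6,0,0,0],[0.6,2.8,0,0,0]]]'; python3 p.py w10.png; python3 q.py
```

```text
plate px 229 [-59.6 -50.3  16.3] [-50.8 -27.6  28.8]
top orange [ 773.1 -174.9  -82.9   97.8   21.3  289. ] jig x 263.3006334513395
time: 20.1
tool_pos: [489.9, -65.7, -17.0]
tcp_rot: [-3.141, 0.005, -0.117]
contact_force: [-11.0, -0.0, 8.8]
grip_width: 55.2
finger_force: 5.5
orange [568.1 -75.8  83.2] jig [48.1 -0.1 -0.1] [ 148.5   13.  6810. ]
green [530.4 -77.5  83.3] jig [10.9 -6.2  0. ] [   99.4    59.7 20506. ]
trafo [532.  -77.5  83.3] jig [12.5 -6.   0. ] [  39.5   30.9 9174. ]
20.1 [489.9 -65.7 -17. ] [-3.141  0.005 -0.117] [-11.   -0.    8.8]
plate px 190 [-37.7 -29.6 -20.4] [-27.7 -27.3  27.8]
top orange [ 773.4 -174.8  -83.4  100.9   21.7  294. ] jig x 263.5869175724911
```

```bash
python3 -m crank '[[[0.6,0.1,0,0,0],[0.6,0.2,0,0,0],[0.6,0.3,0,0,0],[0.6,0.4,0,0,0],[0.6,0.5,0,0,0],[0.6,0.6,0,0,0],[0.6,0.7,0,0,0],[0.6,0.7,0,0,0],[0.6,0.7,0,0,0],[0.6,0.7,0,0,0]]]'; python3 p.py w11.png; python3 q.py; python3 -c "
from h import *
o=bot.get_obs();im,d=bot.capture('wrist');E=ext('wrist',o);m=masks(im);P=pts(E,d)
k=cv2.erode((m['green']&(P[...,2]>18)&(P[...,2]<34)).astype(np.uint8),np.ones((5,5)))>0
A=np.c_[P[k][:,:2]-P[k][:,:2].mean(0),np.ones(k.sum())];print('plane slope,z',np.linalg.lstsq(A,P[k][:,2],rcond=None)[0].round(3))"
```

```text
time: 21.25
tool_pos: [494.5, -66.1, -17.2]
tcp_rot: [-3.141, 0.009, -0.117]
contact_force: [-15.2, -1.3, 12.5]
grip_width: 54.8
finger_force: 8.0
orange [572.8 -76.1  83.3] jig [52.8  0.2  0. ] [ 149.    13.4 8943. ]
green [534.8 -78.   83.3] jig [15.3 -6.2  0. ] [   99.4    59.8 20495. ]
trafo [536.6 -78.   83.3] jig [17.1 -5.9  0. ] [  39.5   30.9 9246. ]
21.25 [494.5 -66.1 -17.2] [-3.141  0.009 -0.117] [-15.2  -1.3  12.5]
plate px 199 [-33.1 -24.9 -15.7] [-27.6 -27.1  27.9]
top orange [ 773.3 -175.   -83.4   97.3   21.4  292. ] jig x 263.51093465495705
plane slope,z [1.0000e-03 1.0000e-03 2.6428e+01]
```

```bash
python3 -m crank '[[[0.6,0.1,0,0,0],[0.6,0.2,0,0,0],[0.6,0.3,0,0,0],[0.6,0.4,0,0,0],[0.6,0.5,0,0,0],[0.6,0.5,0,0,0],[0.6,0.5,0,0,0],[0.6,0.5,0,0,0],[0.6,0.5,0,0,0],[0.6,0.5,0,0,0]]]'; python3 p.py w12.png
python3 -m crank '[[[0.6,0,0,0,0],[0.6,0,0,0,0],[0.6,0,0,0,0],[0.6,0,0,0,0],[0.6,0,0,0,0],[0.6,0,0,0,0],[0.6,0,0,0,0],[0.6,0,0,0,0],[0.6,0,0,0,0],[0.6,0,0,0,0]]]'; python3 p.py w13.png
```

```text
time: 22.45
tool_pos: [497.8, -66.4, -17.3]
tcp_rot: [-3.141, 0.013, -0.117]
contact_force: [-20.5, -1.6, 15.9]
grip_width: 54.9
finger_force: 10.5
orange [576.2 -76.5  83.3] jig [56.3  0.2  0. ] [ 149.1   13.3 9243. ]
green [538.3 -78.4  83.3] jig [18.8 -6.1  0. ] [   99.5    59.7 20231. ]
trafo [540.2 -78.4  83.3] jig [20.7 -5.9  0. ] [  39.5   30.9 9208. ]
22.45 [497.8 -66.4 -17.3] [-3.141  0.013 -0.117] [-20.5  -1.6  15.9]
time: 23.5
tool_pos: [497.8, -66.4, -17.3]
tcp_rot: [-3.141, 0.013, -0.117]
contact_force: [-21.2, -0.8, 16.7]
grip_width: 55.0
finger_force: 10.5
orange [576.2 -76.5  83.3] jig [56.3  0.2  0. ] [ 149.    13.3 9141. ]
green [538.3 -78.4  83.3] jig [18.8 -6.1  0. ] [   99.4    59.7 20293. ]
trafo [540.1 -78.4  83.3] jig [20.6 -5.9  0. ] [  39.5   30.9 9221. ]
23.5 [497.8 -66.4 -17.3] [-3.141  0.013 -0.117] [-21.2  -0.8  16.7]
```

```bash
python3 -m crank '[[[0.6,0,0,0,0],[0.6,0,0,0,0],[0.6,0,0,0,0],[0.6,0,0,0,0],[0.6,0,0,0,0],[0.6,0,0,0,0],[0.6,0,0,0,0],[0.6,0,0,0,0],[0.6,0,0,0,0],[0.6,0,0,0,0]]]'; python3 -c "
from plant import bot
print(bot.close_job())"
```

```text
time: 24.55
tool_pos: [497.8, -66.4, -17.3]
tcp_rot: [-3.141, 0.013, -0.117]
contact_force: [-20.7, 0.7, 17.0]
grip_width: 55.0
finger_force: 10.5
the job is handed in; nothing more can be done
None
```

I handed the job in at 24.6 s with the arm still pressing: the green board lies on the plate, the fence is pushed back about 14 mm (in the green zone) and was held for over 2 s. The board measured flat and square against the fence; the plate was hidden under it, so its flush fit is inferred, and no verdict came back.

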